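# Set the badge press to the fifth size and start it

### The arm

A 7-joint arm with a two-finger parallel gripper is mounted at the origin on the work surface. World frame = base frame: x ahead of the robot, y to its left, z up, the work surface at z = 0. Lengths are in m, angles in rad, forces in N, time in s.
With the tool pointing down it reaches from about 0.425 to 0.925 m from the base axis. Payload 6.8 kg.
Tool frame: the origin (TCP) lies on the front face of the gripper's body, between the roots of the fingers; the fingertips stand 73 mm ahead of it and the grasp point (between the pads) lies 54 mm ahead of it; z points along the fingers, y is the line along which they close (so a half turn about z gives the same grasp; the last joint's range is limited). The gripper opens to 85 mm and grips with 20 to 120 N. Pads are 22 mm wide; open, the fingers measure 114 mm over their backs; the gripper's body (76 mm by 85 mm) begins 54 mm behind the grasp point. The pads swing forward as they close: fully open they stand 13 mm farther back than shut.
Start: joints at [1.184, 0.477, 0.022, 1.555, -0.011, 1.109, -0.083], TCP at [0.186, -0.649, 0.304] pointing down, gripper open.
Joint ranges: [-2.96, 2.96], [-0.34, 2.1], [-1.41, 1.46], [0.24, 2.44], [-1.37, 4.51], [0.17, 1.92], [-2.96, 2.96]. Speed limits (rad/s): [2.39, 2.39, 3.14, 3.14, 3.14, 3.14, 3.14].

### API

Orientations are given as a unit quaternion [w, x, y, z].
In Python, from station import bot, optics gives the robot as it stands.
- The arm moves only by the tool drive_tool, never from a script. Its argument "deltas" is a list of rows, each an object with "gripper": the closure in counts, from 0 (fully open) to 255 (shut); "offset": the shift along the tool's x, y, z in units of 1000 mm (1.0 is 1000 mm), a list of three; "angular": the turn, a rotation vector about the tool's x, y, z in units of 45 degrees (1.0 is 45 degrees), a list of three. In form: [{"gripper": gripper, "offset": [dx, dy, dz], "angular": [rx, ry, rz]}, ...]. A call has 1 to 5 rows; each row is the pose to reach, as a shift and turn from the pose commanded when the call began, along the tool's axes at that moment; what a row does not reach only later rows make up. A row lasts 1/10 s, in which the tool goes at most 50 mm and 8.59 degrees, less where a joint would pass 70% of its speed; a pose out of reach is approached as far as the arm can. A call with a number of a shift or a turn outside -1 to 1 is refused whole. A call with a gripper value outside its range is refused whole. The fingers move at their own pace and stop on an object; "grip_force" is the grip in N (left out, the last holds). Time passes only in rows, so rows that repeat a pose let the fingers close. It gives the time, the measured TCP pose, the force, the opening and the grip force at its end, in the units of the state.
- bot.get_obs(): the state, without advancing time (a new reading comes with each control period).
- optics.read_camera(name): name is "scene" or "top" or "wrist"; returns the picture (384x512x3 uint8, blue, green, red); there is no depth.
- optics.camera_model(name): a dict with "fx", "fy", "cx", "cy" (pixels), "cam_to_world" (4x4, takes a point from camera to world coordinates). Camera axes: x right, y up, looking along -z (the intrinsics and any distortion apply to the point x, -y, -z); pixel columns grow to the right and rows downward; lengths in m; the calibration is good to about 2 mm. A picture is of the moment at which its call begins: read the wrist's pose just before it. camera_model takes no time and is no camera call; for the wrist camera it gives the pose at the moment of the call.
- bot.hand_in(): hands the job in; it is judged then, once.
The state is a dict: "t": time; "q": joint angles; "joint_vel": joint speeds; "joint_torque": joint torques, N m; "eef_pos": TCP position; "tool_rot": TCP orientation; "contact_force": force on the tool from outside, world axes, zero at the start; "torque": the same for the moment, N m; "gripper_width": opening from 0.0 (shut) to 1.0 (fully open); "grasp_force": force on a finger pad.
Only numpy, scipy, OpenCV 4.12 (cv2) and the standard library are available. Lean on these libraries where they do the work, as an engineer would, in place of code of your own. Each camera call takes 0.05 s, during which the arm holds its last target. There are 200 camera calls.

### The job

Get the badge press ready for the second-largest badge and start it: with a fingertip, gently push the selector's pointer handle round, click by click, until it rests in the fifth of its six positions (counted clockwise from the first; the second-largest disc on the scale), and only then press the round push button beside it fully down and let it come back up. Push and press only, grip nothing, and leave the die ring, the jar and the badge where they are.

Things in the scene. Friction and masses are not known exactly. Their poses are not given: they have to be found in the camera images.
- press: Badge press, fixed: a grey flat-topped housing, x -90 to 90 and y -170 to 280 mm, top 60 mm above the table. Origin on the table below the selector's axis; z up, x away from the operator, y to the operator's left. At y = 225 mm stands its steel die and dark crosshead, 190 mm tall, 130 mm in x, 75 mm in y.
- scale_mark5 (a point): Centre of the fifth, second-largest scale disc on the press's flat top (60 mm above the table), 74 mm from the selector's axis. Six flat dark discs, 8 to 24 mm across, growing clockwise, mark the six positions: seen from above they lie 75, 45, 15, -15, -45 and -75 degrees counterclockwise from the press's x axis.
- selector_axis (a point): Point on the selector's vertical axis, 78 mm above the table, in the upper face of its round black hub (60 mm across). The detent resists up to half way between positions, then the selector jumps on by itself into the next; a click takes at most 0.17 N m (4 N at 45 mm from the axis).
- selector (a joint): Turn of the selector in rad, growing clockwise from above. Six click positions 0.5236 apart: 0 is the first, 2.094 the fifth, 2.618 the sixth; end stops 0.06 beyond the first and last. The pointer's direction from above is 75 degrees minus this angle, counterclockwise from the press's x axis. It starts in one of the first three.
- pointer: The selector's pointer handle: an upright black bar across the hub, turning with it, 14 mm thick and 34 mm tall (78 to 112 mm above the table), with a white line on the top of its long end. Origin on the axis at the bar's underside, 78 mm above the table; its x axis runs along the bar to the pointing end, which is 58 mm from the axis; the short end reaches 22 mm the other way.
- start_button_top (a point): Centre of the top of the push button: a round grey plastic cap, 34 mm across, in a dark ring on the press, at x = -30, y = -118 mm in the press's frame; the cap moves straight down.
- start_button (a joint): How far the push button is pressed, in m: 0 up, 0.006 fully down. It springs back; fully down takes 5 N.
- die_ring: Loose steel ring standing on the press's top, 60 mm across, 18 mm tall; origin at the centre of its underside. To be left alone.
- pin_jar: Loose closed pale jar with a metal lid, on the table beside the press, 60 mm across, 75 mm tall; origin at the centre of its underside. To be left alone.
- badge: Loose round tin badge, plain steel, lying on the table before the press, 58 mm across, 9 mm thick; origin at the centre of its underside. To be left alone.

How it is judged:
By the outcome, as a careful person would: the job done as asked, in the order asked, and still so for the second after the job is handed in, with the robot touching nothing.
It also fails if it takes over 48 s, if anything falls off the work surface, if the arm or the gripper's body presses on something with over 40 N, if the wrist force passes 120 N, or if a joint passes its speed limit or range.

## Working session

There is one attempt and no reset: what is moved stays moved. The work goes in short steps, Python scripts to look and compute and a tool call to move; the robot and the scene stay as the last step left them, time stands still between calls to the robot, and variables do not carry over. Pictures are saved under pics/ and viewed, at most 10 in all, crops included, and the job is handed in when it is done.

Besides the shell and the picture viewer there is one more tool, called after "Emit:" by a JSON object that holds its "method" and its "body", one argument or row to a line. drive_tool: Moves the arm, as the interface text tells. Its arguments: {"type":"object","properties":{"deltas":{"type":"array"},"grip_force":{"type":"number"}},"required":["deltas"]}

```bash
mkdir -p pics
cat > h.py <<'E'
import numpy as np,cv2
from station import bot,optics
def ray(name,uv,z,m=None):
    m=m or optics.camera_model(name);T=np.array(m['cam_to_world'])
    d=T[:3,:3]@np.array([(uv[0]-m['cx'])/m['fx'],-(uv[1]-m['cy'])/m['fy'],-1]);o=T[:3,3]
    return o+d*(z-o[2])/d[2]
E
python3 - <<'E'
from h import *
for n in['top','scene']:
    i=optics.read_camera(n);cv2.imwrite(f'pics/{n}0.png',i);m=optics.camera_model(n);print({k:(np.round(v,3).tolist() if hasattr(v,'__len__') else v) for k,v in m.items()})
print(bot.get_obs())
E
```

```text
{'fx': 356.73931445998164, 'fy': 356.73931445998164, 'cx': 249.04964818421809, 'cy': 192.54369099763468, 'cam_to_world': [[0.007, 0.982, -0.189, 0.385], [-1.0, 0.012, 0.022, -0.045], [0.024, 0.189, 0.982, 0.911], [0.0, 0.0, 0.0, 1.0]]}
{'fx': 391.1975014467417, 'fy': 391.1975014467417, 'cx': 255.22976096296338, 'cy': 196.35814271198313, 'cam_to_world': [[0.36, -0.78, 0.513, 0.905], [0.933, 0.294, -0.208, -0.216], [0.011, 0.553, 0.833, 0.706], [0.0, 0.0, 0.0, 1.0]]}
{'t': 0.1, 'q': array([ 1.18386991,  0.47772544,  0.02236565,  1.55636249, -0.01149717,
        1.109281  , -0.08310802]), 'joint_vel': array([ 8.42817016e-05, -3.10869041e-04, -8.31579149e-04, -2.11203768e-04,
       -6.59914603e-04,  7.70456528e-04,  4.40268953e-04]), 'joint_torque': array([ 4.81621057e-03, -5.97756422e+01,  1.61371775e+00, -2.81953794e+01,
        1.27825429e-02,  5.00193695e-03,  2.88025501e-05]), 'eef_pos': array([ 0.18564838, -0.6485367 ,  0.30301373]), 'tool_rot': array([-8.03970202e-04,  9.90297877e-01,  1.38958394e-01, -1.80029799e-04]), 'contact_force': array([-0.67135521, -0.05589959, -0.18043971]), 'torque': array([ 0.03515747,  0.04607259, -0.01219451]), 'grasp_force': 0.0, 'gripper_width': 0.9995618202547217}
```

View pics/top0.png

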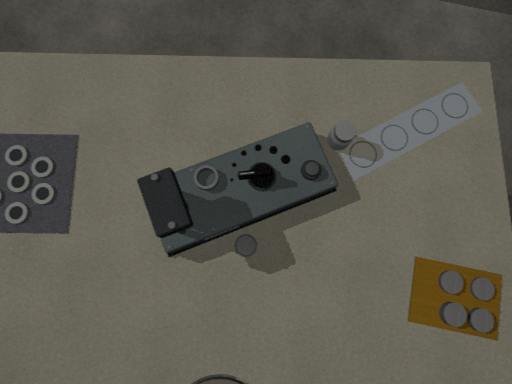

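View pics/scene0.png

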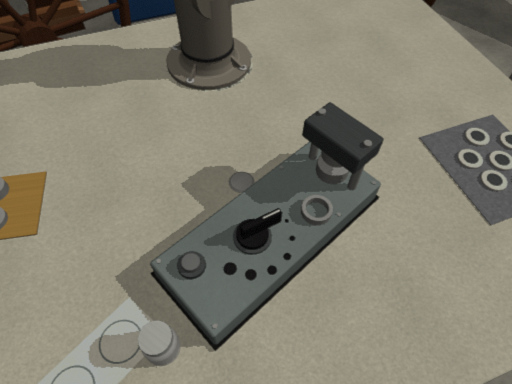

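The top view shows the hub near (262,177), with the pointer aimed left towards the small discs. The discs run from (231,180) to (285,159), the button is near (312,170) and the ring is at (206,177). Next I'll fit the press pose from the discs.

```bash
cat > m.py <<'E'
from h import *
def blobs(n,box,k=4,thr=45):
    x0,y0,x1,y1=box;g=cv2.cvtColor(cv2.imread(f'pics/{n}0.png'),cv2.COLOR_BGR2GRAY)[y0:y1,x0:x1]
    g=cv2.resize(g,None,fx=k,fy=k,interpolation=cv2.INTER_CUBIC)
    c,_=cv2.findContours((g<thr).astype(np.uint8),cv2.RETR_EXTERNAL,cv2.CHAIN_APPROX_NONE)
    return [((M['m10']/M['m00']+.5)/k-.5+x0,(M['m01']/M['m00']+.5)/k-.5+y0,M['m00']/k/k) for M in map(cv2.moments,c) if M['m00']>30]
A=np.radians([75,45,15,-15,-45,-75]);D=.074*np.c_[np.cos(A),np.sin(A)]
seed={'top':[(231,180),(234,165),(243,153),(258,148),(273,150),(285,159)],'scene':[(287,220),(292,238),(287,256),(272,270),(251,274),(230,269)]}
for n,box in [('top',(222,138,300,195)),('scene',(215,205,305,285))]:
    b=blobs(n,box,thr=50);P=[];Q=[]
    for s,d in zip(seed[n],D):
        j=min(b,key=lambda q:np.hypot(q[0]-s[0],q[1]-s[1]))
        if np.hypot(j[0]-s[0],j[1]-s[1])<4: P.append(ray(n,j[:2],.06)[:2]);Q.append(d)
    P=np.array(P);Q=np.array(Q);U,S,V=np.linalg.svd((Q-Q.mean(0)).T@(P-P.mean(0)));R=(U@V).T;t=P.mean(0)-R@Q.mean(0)
    print(n,len(P),'axis',t.round(4),'yaw',np.degrees(np.arctan2(R[1,0],R[0,0])).round(1),'scale',S.sum()/((Q-Q.mean(0))**2).sum(),'res',(np.linalg.norm(P-Q@R.T-t,axis=1)*1e3).round(1))
    print(' button',t+R@[-.03,-.118],'disc5',t+R@D[4])
    i=cv2.imread(f'pics/{n}0.png')
    tip={'top':(240,175),'scene':(278,212)}[n]
    p=ray(n,tip,.112)[:2]-t;p=R.T@p;print(' tip',p,np.degrees(np.arctan2(p[1],p[0])))
    ub={'top':(312,168.5),'scene':(191,262)}[n]; print(' button seen',ray(n,ub,.07))
i=cv2.imread('pics/top0.png')[120:220,190:340];j=cv2.imread('pics/scene0.png')[190:300,170:340]
cv2.imwrite('pics/c.png',np.hstack([cv2.resize(i,(390,300),interpolation=2),cv2.resize(j,(400,300),interpolation=2)]))
E
python3 m.py
```

```text
top 6 axis [ 0.5905 -0.0939] yaw 22.1 scale 1.0026420391930941 res [0.2 0.1 0.2 0.2 0.2 0.2]
 button [ 0.60717021 -0.21448083] disc5 [ 0.65871893 -0.12264745]
 tip [0.00973631 0.05238841] 79.47178138687299
 button seen [ 0.60873901 -0.21720934  0.07      ]
scene 6 axis [ 0.5888 -0.0937] yaw 22.2 scale 1.000631999083972 res [0.1 0.1 0.  0.1 0.  0. ]
 button [ 0.60546928 -0.21425669] disc5 [ 0.65694818 -0.12238414]
 tip [0.01561081 0.04860031] 72.19256717465132
 button seen [ 0.60270385 -0.21301276  0.07      ]
```

View pics/c.png

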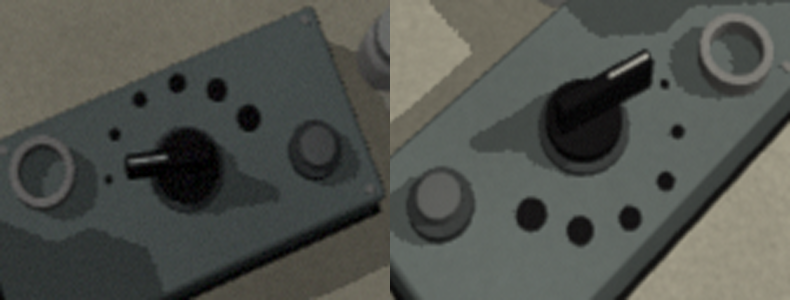

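The crop shows the pointer on the smallest disc, so it is in the first position. Both views put the axis at (0.590, -0.094) with the press yaw at 22.1°, and the fit residuals are under 0.3 mm. I'll push with the closed fingers at r = 44 mm, turning the tool along with the bar.

```bash
cat > g.py <<'E'
from h import *
import sys
from scipy.spatial.transform import Rotation as Ro
C=np.array([.5897,-.0938])
def tgt(th,s,z,r=.044):
    a=np.radians(th);u=np.array([np.cos(a),np.sin(a)]);return np.r_[C+r*u+s*np.array([-u[1],u[0]])*1,z],th
def show(T):
    o=bot.get_obs();q=o['tool_rot'];R=Ro.from_quat([q[1],q[2],q[3],q[0]])
    for p,az in T:
        a=np.radians(az);c,s=np.cos(a),np.sin(a)
        G=Ro.from_matrix(np.array([[c,s,0],[s,-c,0],[0,0,-1]]))
        print('off',R.inv().apply(p-o['eef_pos']).round(4).tolist(),'ang',(np.degrees((R.inv()*G).as_rotvec())/45).round(3).tolist(),'p',p.round(4))
E
python3 -c "
from g import *
show([tgt(97.1,.05,.30),tgt(97.1,.05,.161)])
for n,uv in [('top',(206,177)),('scene',(317,209))]: print(ray(n,uv,.078))"
```

```text
off [0.4985, -0.4733, 0.0037] ang [-0.002, -0.001, -1.803] p [ 0.5346 -0.0563  0.3   ]
off [0.4985, -0.4731, 0.1427] ang [-0.002, -0.001, -1.803] p [ 0.5346 -0.0563  0.161 ]
[0.58215819 0.03968724 0.078     ]
[0.58650939 0.03874979 0.078     ]
```

Emit:
{"method": "drive_tool", "body": {
  "deltas": [
    {"gripper":255,"offset":[0.036,-0.034,0],"angular":[0,0,-0.15]},
    {"gripper":255,"offset":[0.072,-0.068,0],"angular":[0,0,-0.3]},
    {"gripper":255,"offset":[0.108,-0.102,0],"angular":[0,0,-0.45]},
    {"gripper":255,"offset":[0.144,-0.136,0],"angular":[0,0,-0.6]},
    {"gripper":255,"offset":[0.18,-0.17,0],"angular":[0,0,-0.75]}
  ],
  "grip_force": 20
}}

```text
t: 0.6
eef_pos: [0.3126, -0.434, 0.3037]
tool_rot: [-0.0, 0.906, 0.423, -0.0]
contact_force: [1.0, -0.3, 0.3]
gripper_width: 0.141
grasp_force: 0.0
```

```bash
python3 -c "
from g import *
show([tgt(97.1,.05,.30)]);print(bot.get_obs()['q'])"
```

```text
off [0.432, -0.0727, 0.0037] ang [-0.0, -0.0, -1.047] p [ 0.5346 -0.0563  0.3   ]
[ 0.98832726  0.25680916 -0.18784624  1.88034695  0.05617968  1.00984634
  0.0784026 ]
```

Emit:
{"method": "drive_tool", "body": {
  "deltas": [
    {"gripper":255,"offset":[0.045,-0.008,0],"angular":[0,0,-0.15]},
    {"gripper":255,"offset":[0.09,-0.015,0],"angular":[0,0,-0.3]},
    {"gripper":255,"offset":[0.135,-0.023,0],"angular":[0,0,-0.45]},
    {"gripper":255,"offset":[0.18,-0.03,0],"angular":[0,0,-0.6]},
    {"gripper":255,"offset":[0.225,-0.038,0],"angular":[0,0,-0.75]}
  ]
}}

```text
t: 1.1
eef_pos: [0.429, -0.2381, 0.3038]
tool_rot: [0.0, 0.745, 0.667, -0.0]
contact_force: [0.7, -0.4, -0.0]
gripper_width: -0.004
grasp_force: 0.0
```

```bash
python3 -c "
from g import *
show([tgt(97.1,.05,.30)]);print(bot.get_obs()['q'])"
```

```text
off [0.1922, 0.0852, 0.0038] ang [-0.0, 0.0, -0.297] p [ 0.5346 -0.0563  0.3   ]
[ 0.74889917  0.20239903 -0.4178987   1.96263221  0.09762406  0.99580855
  0.17604475]
```

Emit:
{"method": "drive_tool", "body": {
  "deltas": [
    {"gripper":255,"offset":[0.042,0.018,0],"angular":[0,0,-0.06]},
    {"gripper":255,"offset":[0.083,0.037,0],"angular":[0,0,-0.13]},
    {"gripper":255,"offset":[0.125,0.055,0],"angular":[0,0,-0.2]},
    {"gripper":255,"offset":[0.165,0.073,0],"angular":[0,0,-0.26]},
    {"gripper":255,"offset":[0.192,0.085,0],"angular":[0,0,-0.297]}
  ]
}}

```text
t: 1.6
eef_pos: [0.5357, -0.0553, 0.3039]
tool_rot: [-0.0, 0.662, 0.75, 0.001]
contact_force: [0.1, -0.3, 0.4]
gripper_width: 0.003
grasp_force: 0.0
```

Emit:
{"method": "drive_tool", "body": {
  "deltas": [
    {"gripper":255,"offset":[0,0,0.04],"angular":[0,0,0]},
    {"gripper":255,"offset":[0,0,0.08],"angular":[0,0,0]},
    {"gripper":255,"offset":[0,0,0.12],"angular":[0,0,0]},
    {"gripper":255,"offset":[0,0,0.142],"angular":[0,0,0]},
    {"gripper":255,"offset":[0,0,0.142],"angular":[0,0,0]}
  ]
}}

```text
t: 2.1
eef_pos: [0.5324, -0.0587, 0.1586]
tool_rot: [-0.003, 0.664, 0.748, -0.002]
contact_force: [-1.2, -0.2, 0.5]
gripper_width: 0.001
grasp_force: 0.0
```

Run:
```python
from g import *
a=optics.read_camera('scene')[130:330,110:400];b=optics.read_camera('wrist')
show([tgt(97.1,.05,.161),tgt(97.1,.022,.161)]);o=bot.get_obs();print(o['t'],o['eef_pos'],o['q'],o['contact_force'])
cv2.imwrite('pics/d.png',np.hstack([cv2.resize(a,(400,300)),cv2.resize(b,(400,300))]))
```

```text
off [0.0022, 0.0, 0.0011] ang [-0.001, -0.0, -0.006] p [ 0.5346 -0.0563  0.161 ]
off [0.0023, 0.028, 0.0011] ang [-0.001, -0.0, -0.006] p [ 0.5624 -0.0529  0.161 ]
2.2 [ 0.53490436 -0.05851389  0.16214104] [ 0.38611346  0.48492278 -0.49314388  1.97542378  0.32588067  0.75905247
 -0.17880306] [-0.72134157 -0.00792598  0.76462481]
```

View pics/d.png

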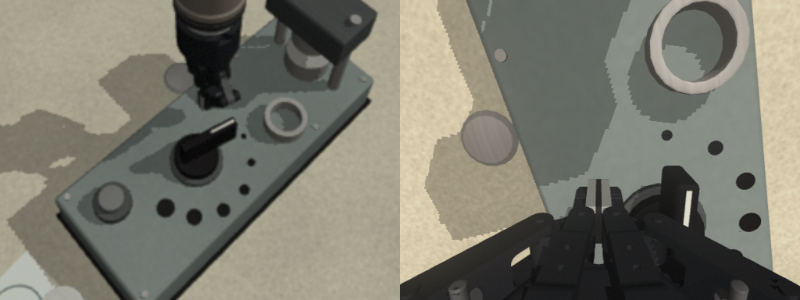

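The fingers are closed behind the bar with free space around them, and the pointer is untouched. I'll compute the approach and arc rows.

Run:
```python
from g import *
show([tgt(97.1,.026,.161)]+[tgt(97.1-d,.0215,.161) for d in (0,3,6,9,12)])
print('generic arc')
a=np.array([-.044,.0215])
for d in (3.5,7,10.5,14,17.5):
    f=np.radians(d);R=np.array([[np.cos(f),-np.sin(f)],[np.sin(f),np.cos(f)]]);print(d,(a-R@a).round(4),round(d/45,3))
```

```text
off [0.0023, 0.024, 0.0011] ang [-0.001, -0.0, -0.006] p [ 0.5585 -0.0534  0.161 ]
off [0.0023, 0.0285, 0.0011] ang [-0.001, -0.0, -0.006] p [ 0.5629 -0.0528  0.161 ]
off [0.0034, 0.0308, 0.0011] ang [-0.001, -0.0, 0.061] p [ 0.5651 -0.0514  0.161 ]
off [0.0044, 0.0332, 0.0011] ang [-0.001, -0.0, 0.128] p [ 0.5674 -0.0502  0.161 ]
off [0.0052, 0.0356, 0.0011] ang [-0.001, -0.0, 0.194] p [ 0.5697 -0.0491  0.161 ]
off [0.0059, 0.0381, 0.0011] ang [-0.001, -0.0, 0.261] p [ 0.572  -0.0481  0.161 ]
generic arc
3.5 [0.0012 0.0027] 0.078
7 [0.0023 0.0055] 0.156
10.5 [0.0032 0.0084] 0.233
14 [0.0039 0.0113] 0.311
17.5 [0.0044 0.0142] 0.389
```

Emit:
{"method": "drive_tool", "body": {
  "deltas": [
    {"gripper":255,"offset":[0.002,0.008,0.001],"angular":[0,0,0]},
    {"gripper":255,"offset":[0.002,0.014,0.001],"angular":[0,0,0]},
    {"gripper":255,"offset":[0.002,0.02,0.001],"angular":[0,0,0]},
    {"gripper":255,"offset":[0.002,0.025,0.001],"angular":[0,0,0]},
    {"gripper":255,"offset":[0.002,0.0285,0.001],"angular":[0,0,0]}
  ]
}}

```text
t: 2.7
eef_pos: [0.5635, -0.0532, 0.1612]
tool_rot: [0.0, 0.664, 0.748, 0.0]
contact_force: [-1.3, -0.3, 0.8]
gripper_width: -0.001
grasp_force: 0.7
```

Emit:
{"method": "drive_tool", "body": {
  "deltas": [
    {"gripper":255,"offset":[0.0012,0.0027,0],"angular":[0,0,0.078]},
    {"gripper":255,"offset":[0.0023,0.0055,0],"angular":[0,0,0.156]},
    {"gripper":255,"offset":[0.0032,0.0084,0],"angular":[0,0,0.233]}
  ]
}}

```text
t: 3.0
eef_pos: [0.57, -0.0494, 0.1607]
tool_rot: [-0.001, 0.73, 0.683, -0.001]
contact_force: [-3.7, -0.9, 1.8]
gripper_width: -0.002
grasp_force: 1.7
```

Emit:
{"method": "drive_tool", "body": {
  "deltas": [
    {"gripper":255,"offset":[0.0012,0.0027,0],"angular":[0,0,0.078]},
    {"gripper":255,"offset":[0.0023,0.0055,0],"angular":[0,0,0.156]},
    {"gripper":255,"offset":[0.0032,0.0084,0],"angular":[0,0,0.233]}
  ]
}}

```text
t: 3.3
eef_pos: [0.5795, -0.0464, 0.1609]
tool_rot: [-0.0, 0.79, 0.614, -0.0]
contact_force: [0.2, 0.6, 1.0]
gripper_width: -0.0
grasp_force: 0.0
```

```bash
cat > s.py <<'E'
from g import *
a=optics.read_camera('scene')[130:330,110:400];b=optics.read_camera('wrist')
o=bot.get_obs();q=o['tool_rot'];X=Ro.from_quat([q[1],q[2],q[3],q[0]]).as_matrix()[:,0];th=np.degrees(np.arctan2(X[1],X[0]))
d=o['eef_pos'][:2]-C;u=X[:2];print('th',th,'r',d@u,'s',d@[-u[1],u[0]],'z',o['eef_pos'][2],'F',o['contact_force'],o['t'],'q',o['q'].round(2))
cv2.imwrite(f'pics/{sys.argv[1]}.png',np.hstack([cv2.resize(a,(400,300)),cv2.resize(b,(400,300))]))
E
python3 s.py e
```

```text
th 75.85499312907815 r 0.04373816464396157 s 0.02121678799432896 z 0.1609977060550638 F [-0.22936582  0.5124193  -0.30567542] 3.4 q [ 0.27  0.53 -0.39  1.88  0.28  0.79 -0.51]
```

View pics/e.png

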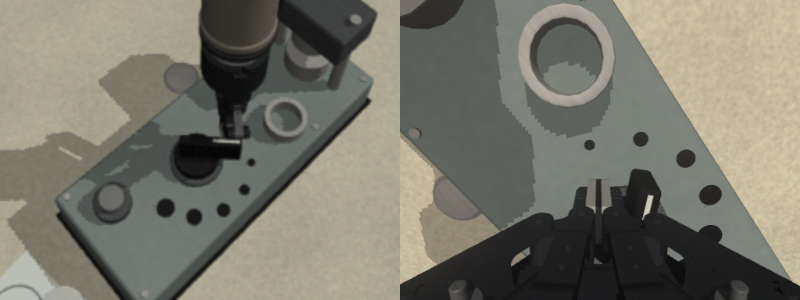

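The first click worked: the pointer has jumped ahead to the second disc. The peak force was about 4 N.

Emit:
{"method": "drive_tool", "body": {
  "deltas": [
    {"gripper":255,"offset":[0.0012,0.0027,0],"angular":[0,0,0.078]},
    {"gripper":255,"offset":[0.0023,0.0055,0],"angular":[0,0,0.156]},
    {"gripper":255,"offset":[0.0032,0.0084,0],"angular":[0,0,0.233]}
  ]
}}

```text
t: 3.7
eef_pos: [0.5882, -0.0455, 0.1608]
tool_rot: [-0.0, 0.842, 0.54, -0.0]
contact_force: [-1.4, 0.9, 0.8]
gripper_width: -0.0
grasp_force: 0.8
```

Emit:
{"method": "drive_tool", "body": {
  "deltas": [
    {"gripper":255,"offset":[0.0012,0.0027,0],"angular":[0,0,0.078]},
    {"gripper":255,"offset":[0.0023,0.0055,0],"angular":[0,0,0.156]},
    {"gripper":255,"offset":[0.0032,0.0084,0],"angular":[0,0,0.233]}
  ]
}}

```text
t: 4.0
eef_pos: [0.5963, -0.0456, 0.1607]
tool_rot: [-0.001, 0.888, 0.461, -0.001]
contact_force: [-3.2, 0.7, 1.9]
gripper_width: -0.004
grasp_force: 1.5
```

Emit:
{"method": "drive_tool", "body": {
  "deltas": [
    {"gripper":255,"offset":[0.0012,0.0027,0],"angular":[0,0,0.078]},
    {"gripper":255,"offset":[0.0023,0.0055,0],"angular":[0,0,0.156]}
  ]
}}

```text
t: 4.2
eef_pos: [0.6029, -0.0472, 0.1608]
tool_rot: [-0.0, 0.914, 0.406, -0.0]
contact_force: [0.8, -0.4, 0.3]
gripper_width: -0.003
grasp_force: 0.0
```

```bash
python3 s.py f
```

```text
th 47.92895572354655 r 0.043625357065172905 s 0.021035372791471014 z 0.16091217684147036 F [ 0.37022863 -0.87158938  0.08993607] 4.3 q [ 0.18  0.54 -0.27  1.83  0.2   0.79 -0.93]
```

View pics/f.png

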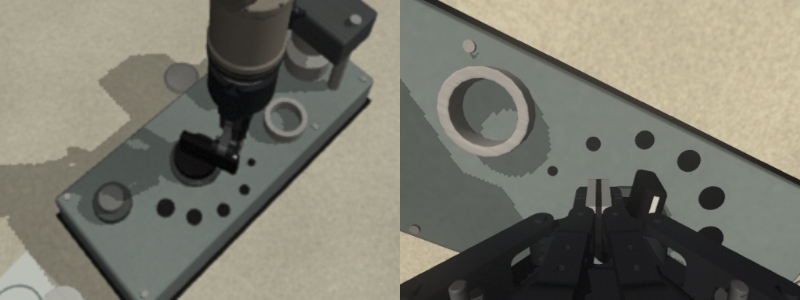

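The pointer is now on the third disc. I'll go on the same way for the fourth.

Emit:
{"method": "drive_tool", "body": {
  "deltas": [
    {"gripper":255,"offset":[0.0012,0.0027,0],"angular":[0,0,0.078]},
    {"gripper":255,"offset":[0.0023,0.0055,0],"angular":[0,0,0.156]},
    {"gripper":255,"offset":[0.0032,0.0084,0],"angular":[0,0,0.233]}
  ]
}}

```text
t: 4.6
eef_pos: [0.6113, -0.0506, 0.1608]
tool_rot: [-0.0, 0.947, 0.321, -0.0]
contact_force: [0.9, 0.0, -0.6]
gripper_width: 0.0
grasp_force: 0.0
```

Emit:
{"method": "drive_tool", "body": {
  "deltas": [
    {"gripper":255,"offset":[0.0012,0.0027,0],"angular":[0,0,0.078]},
    {"gripper":255,"offset":[0.0023,0.0055,0],"angular":[0,0,0.156]},
    {"gripper":255,"offset":[0.0032,0.0084,0],"angular":[0,0,0.233]}
  ]
}}

```text
t: 4.9
eef_pos: [0.6183, -0.0544, 0.1607]
tool_rot: [-0.001, 0.972, 0.233, -0.001]
contact_force: [-2.7, 1.3, 1.9]
gripper_width: 0.002
grasp_force: 1.7
```

Emit:
{"method": "drive_tool", "body": {
  "deltas": [
    {"gripper":255,"offset":[0.0012,0.0027,0],"angular":[0,0,0.078]},
    {"gripper":255,"offset":[0.0023,0.0055,0],"angular":[0,0,0.156]}
  ]
}}

```text
t: 5.1
eef_pos: [0.6232, -0.0585, 0.1607]
tool_rot: [-0.0, 0.985, 0.173, -0.001]
contact_force: [-0.1, 1.3, 0.4]
gripper_width: -0.003
grasp_force: 0.2
```

```bash
python3 s.py g
```

```text
th 19.988156683052964 r 0.04368587367724076 s 0.020838261342051606 z 0.16082481615148492 F [ 0.05524925 -0.15531767  0.29533451] 5.2 q [ 0.1   0.56 -0.15  1.78  0.11  0.8  -1.32]
```

View pics/g.png

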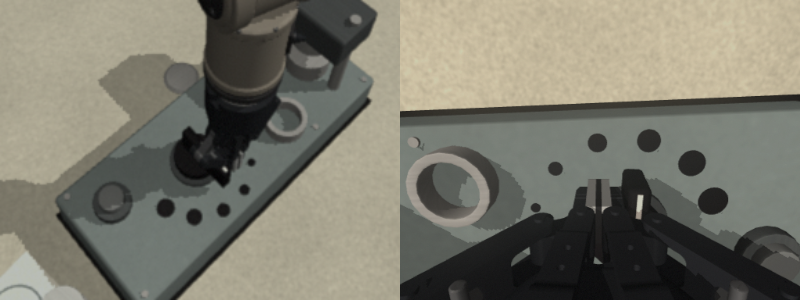

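The white line sits closer to the fingers here, at (640,207) against (650,205) before. The pointer is near half way and hasn't settled in the fourth position, so I'll nudge it a little further.

Emit:
{"method": "drive_tool", "body": {
  "deltas": [
    {"gripper":255,"offset":[0.0006,0.0014,0],"angular":[0,0,0.04]},
    {"gripper":255,"offset":[0.001,0.0023,0],"angular":[0,0,0.067]},
    {"gripper":255,"offset":[0.001,0.0023,0],"angular":[0,0,0.067]}
  ]
}}

```text
t: 5.5
eef_pos: [0.6254, -0.0612, 0.1609]
tool_rot: [0.0, 0.989, 0.147, 0.0]
contact_force: [0.9, -1.1, 1.2]
gripper_width: 0.002
grasp_force: 0.0
```

```bash
cat > w.py <<'E'
from g import *
for f in sys.argv[1:]:
    b=cv2.imread(f'pics/{f}.png')[150:240,625:690]
    v=np.argwhere(b.min(2)>185); print(f,len(v),v.mean(0)+[150,625] if len(v) else '')
E
python3 s.py h; python3 w.py e f g h
```

```text
th 16.907345535610425 r 0.043662645930759345 s 0.021000456129165356 z 0.16088070066846683 F [-0.26648461  1.06110688  1.18673917] 5.6 q [ 0.1   0.56 -0.13  1.78  0.1   0.81 -1.36]
e 4 [197.  650.5]
f 9 [200.55555556 655.33333333]
g 21 [200.80952381 639.66666667]
h 40 [203.15  652.075]
```

The line has jumped ahead, so the pointer is in the fourth position. The last click gets smaller steps near half way.

Emit:
{"method": "drive_tool", "body": {
  "deltas": [
    {"gripper":255,"offset":[0.0012,0.0027,0],"angular":[0,0,0.078]},
    {"gripper":255,"offset":[0.0023,0.0055,0],"angular":[0,0,0.156]},
    {"gripper":255,"offset":[0.0032,0.0084,0],"angular":[0,0,0.233]},
    {"gripper":255,"offset":[0.0039,0.0113,0],"angular":[0,0,0.311]},
    {"gripper":255,"offset":[0.0044,0.0142,0],"angular":[0,0,0.389]}
  ]
}}

```text
t: 6.1
eef_pos: [0.6337, -0.0722, 0.1609]
tool_rot: [-0.001, 1.0, -0.006, -0.0]
contact_force: [-0.5, 3.4, 1.1]
gripper_width: 0.003
grasp_force: 1.5
```

Emit:
{"method": "drive_tool", "body": {
  "deltas": [
    {"gripper":255,"offset":[0.0006,0.0014,0],"angular":[0,0,0.04]},
    {"gripper":255,"offset":[0.0012,0.0027,0],"angular":[0,0,0.078]},
    {"gripper":255,"offset":[0.0017,0.0041,0],"angular":[0,0,0.117]},
    {"gripper":255,"offset":[0.0023,0.0055,0],"angular":[0,0,0.156]}
  ]
}}

```text
t: 6.5
eef_pos: [0.636, -0.0788, 0.1609]
tool_rot: [0.0, 0.998, -0.068, 0.0]
contact_force: [1.0, 1.3, 0.7]
gripper_width: -0.002
grasp_force: 0.6
```

```bash
python3 s.py i; python3 w.py i
```

```text
th -7.747982126708356 r 0.04401143680065807 s 0.020158834872986357 z 0.16091547735699496 F [-0.00326552  1.17155383 -0.71601911] 6.6 q [ 0.04  0.58 -0.02  1.75  0.02  0.81 -1.69]
i 10 [197.  635.8]
```

Emit:
{"method": "drive_tool", "body": {
  "deltas": [
    {"gripper":255,"offset":[0.0006,0.0014,0],"angular":[0,0,0.04]},
    {"gripper":255,"offset":[0.001,0.0023,0],"angular":[0,0,0.067]},
    {"gripper":255,"offset":[0.001,0.0023,0],"angular":[0,0,0.067]}
  ]
}}

```text
t: 6.9
eef_pos: [0.6366, -0.0819, 0.1609]
tool_rot: [0.0, 0.996, -0.094, 0.0]
contact_force: [-0.1, 1.5, 0.7]
gripper_width: -0.001
grasp_force: 0.0
```

```bash
python3 s.py j; python3 w.py j
```

```text
th -10.675267372730215 r 0.04382553724891432 s 0.020812818411456206 z 0.16091372304983215 F [-0.04544678  0.75394858  0.23858251] 7.0 q [ 0.04  0.58 -0.01  1.75  0.01  0.81 -1.73]
j 0
```

View pics/j.png

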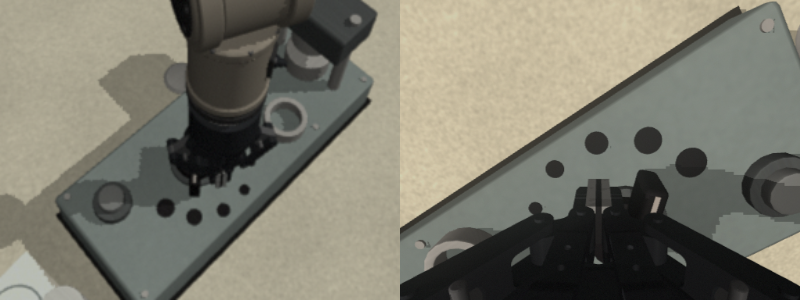

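The pointer has jumped ahead to the fifth disc and the fingers are clear of it. I'll back off, lift and verify.

Emit:
{"method": "drive_tool", "body": {
  "deltas": [
    {"gripper":255,"offset":[0,-0.012,0],"angular":[0,0,0]},
    {"gripper":255,"offset":[0,-0.025,0],"angular":[0,0,0]},
    {"gripper":255,"offset":[0,-0.025,-0.035],"angular":[0,0,0]},
    {"gripper":255,"offset":[0,-0.025,-0.07],"angular":[0,0,0]},
    {"gripper":255,"offset":[0,-0.025,-0.08],"angular":[0,0,0]}
  ]
}}

```text
t: 7.5
eef_pos: [0.6434, -0.0547, 0.245]
tool_rot: [-0.001, 0.996, -0.092, 0.003]
contact_force: [0.8, 0.2, 0.0]
gripper_width: 0.006
grasp_force: 0.0
```

```bash
python3 -c "
from g import *
o=bot.get_obs();print(o['t'],o['eef_pos'])
show([(np.array([.6063,-.2144,z]),-10.7) for z in (.24,.16)])"
```

```text
7.5 [ 0.6433779  -0.05472643  0.244998  ]
off [-0.0072, 0.1638, 0.0047] ang [-0.002, -0.008, 0.003] p [ 0.6063 -0.2144  0.24  ]
off [-0.0077, 0.1639, 0.0847] ang [-0.002, -0.008, 0.003] p [ 0.6063 -0.2144  0.16  ]
```

Emit:
{"method": "drive_tool", "body": {
  "deltas": [
    {"gripper":255,"offset":[-0.002,0.04,0],"angular":[0,0,0]},
    {"gripper":255,"offset":[-0.004,0.08,0],"angular":[0,0,0]},
    {"gripper":255,"offset":[-0.006,0.12,0],"angular":[0,0,0]},
    {"gripper":255,"offset":[-0.0075,0.164,0],"angular":[0,0,0]},
    {"gripper":255,"offset":[-0.0075,0.164,0.02],"angular":[0,0,0]}
  ]
}}

```text
t: 8.0
eef_pos: [0.6027, -0.2244, 0.2231]
tool_rot: [0.003, 0.995, -0.098, 0.002]
contact_force: [0.3, -1.3, 0.1]
gripper_width: -0.002
grasp_force: 0.0
```

Run:
```python
from g import *
i=optics.read_camera('top')[110:220,190:340];j=optics.read_camera('scene')[130:330,110:400]
cv2.imwrite('pics/k.png',np.hstack([cv2.resize(i,(400,300),interpolation=2),cv2.resize(j,(400,300),interpolation=2)]))
show([(np.array([.6063,-.2144,z]),-10.7) for z in (.16,.15)]);o=bot.get_obs();print(o['t'],o['eef_pos'])
```

```text
off [0.0042, -0.0027, 0.0583] ang [-0.001, 0.006, -0.001] p [ 0.6063 -0.2144  0.16  ]
off [0.0042, -0.0027, 0.0683] ang [-0.001, 0.006, -0.001] p [ 0.6063 -0.2144  0.15  ]
8.1 [ 0.60194513 -0.21639104  0.21832128]
```

View pics/k.png

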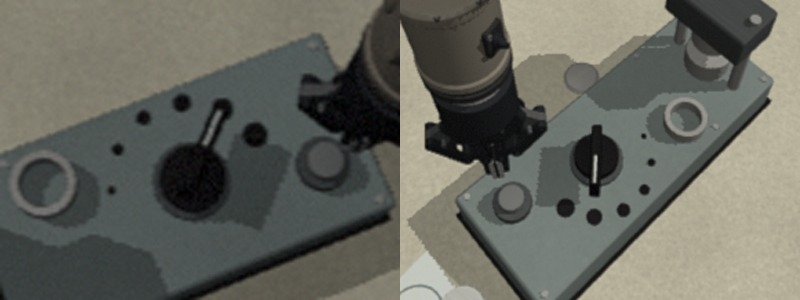

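The pointer rests on the fifth of the six discs, at (222,107) in the left crop, and the ring hasn't moved. Now the button.

Emit:
{"method": "drive_tool", "body": {
  "deltas": [
    {"gripper":255,"offset":[0.004,-0.003,0.02],"angular":[0,0,0]},
    {"gripper":255,"offset":[0.004,-0.003,0.04],"angular":[0,0,0]},
    {"gripper":255,"offset":[0.004,-0.003,0.055],"angular":[0,0,0]},
    {"gripper":255,"offset":[0.004,-0.003,0.058],"angular":[0,0,0]},
    {"gripper":255,"offset":[0.004,-0.003,0.058],"angular":[0,0,0]}
  ]
}}

```text
t: 8.6
eef_pos: [0.6082, -0.2132, 0.1627]
tool_rot: [-0.0, 0.996, -0.092, -0.0]
contact_force: [0.5, -0.2, 0.5]
gripper_width: 0.001
grasp_force: 0.0
```

Emit:
{"method": "drive_tool", "body": {
  "deltas": [
    {"gripper":255,"offset":[0,0,0.002],"angular":[0,0,0]},
    {"gripper":255,"offset":[0,0,0.004],"angular":[0,0,0]}
  ]
}}

```text
t: 8.8
eef_pos: [0.6086, -0.2143, 0.1599]
tool_rot: [0.0, 0.996, -0.093, 0.001]
contact_force: [-0.1, -0.3, 0.5]
gripper_width: -0.001
grasp_force: 0.0
```

Emit:
{"method": "drive_tool", "body": {
  "deltas": [
    {"gripper":255,"offset":[0,0,0.002],"angular":[0,0,0]},
    {"gripper":255,"offset":[0,0,0.004],"angular":[0,0,0]}
  ]
}}

```text
t: 9.0
eef_pos: [0.6082, -0.2143, 0.1552]
tool_rot: [0.0, 0.996, -0.093, 0.0]
contact_force: [-0.4, 0.7, 0.0]
gripper_width: 0.0
grasp_force: 0.0
```

Centred over the button to within 2 mm.

Emit:
{"method": "drive_tool", "body": {
  "deltas": [
    {"gripper":255,"offset":[-0.001,0,0.002],"angular":[0,0,0]},
    {"gripper":255,"offset":[-0.001,0,0.004],"angular":[0,0,0]}
  ]
}}

```text
t: 9.2
eef_pos: [0.6076, -0.2142, 0.1514]
tool_rot: [0.0, 0.996, -0.093, 0.001]
contact_force: [-0.1, 0.0, 4.1]
gripper_width: -0.0
grasp_force: 1.7
```

Emit:
{"method": "drive_tool", "body": {
  "deltas": [
    {"gripper":255,"offset":[0,0,0.0015],"angular":[0,0,0]},
    {"gripper":255,"offset":[0,0,0.003],"angular":[0,0,0]}
  ]
}}

```text
t: 9.4
eef_pos: [0.6077, -0.2142, 0.1485]
tool_rot: [0.0, 0.996, -0.093, 0.001]
contact_force: [-2.2, 1.1, 16.2]
gripper_width: 0.003
grasp_force: 8.5
```

Emit:
{"method": "drive_tool", "body": {
  "deltas": [
    {"gripper":255,"offset":[0,0,0.0015],"angular":[0,0,0]},
    {"gripper":255,"offset":[0,0,0.003],"angular":[0,0,0]}
  ]
}}

```text
t: 9.6
eef_pos: [0.6078, -0.2143, 0.1482]
tool_rot: [0.0, 0.996, -0.093, 0.001]
contact_force: [-9.4, 3.7, 34.5]
gripper_width: 0.0
grasp_force: 17.5
```

The button has bottomed out on its hard stop. Releasing straight up.

Emit:
{"method": "drive_tool", "body": {
  "deltas": [
    {"gripper":255,"offset":[0,0,-0.006],"angular":[0,0,0]},
    {"gripper":255,"offset":[0,0,-0.016],"angular":[0,0,0]},
    {"gripper":255,"offset":[0,0,-0.04],"angular":[0,0,0]},
    {"gripper":255,"offset":[0,0,-0.08],"angular":[0,0,0]},
    {"gripper":255,"offset":[0,0,-0.12],"angular":[0,0,0]}
  ]
}}

```text
t: 10.1
eef_pos: [0.6059, -0.2137, 0.265]
tool_rot: [-0.0, 0.996, -0.093, -0.002]
contact_force: [0.3, -0.4, 1.1]
gripper_width: 0.003
grasp_force: 0.0
```

Emit:
{"method": "drive_tool", "body": {
  "deltas": [
    {"gripper":255,"offset":[0,0,0],"angular":[0,0,0]},
    {"gripper":255,"offset":[0,0,0],"angular":[0,0,0]},
    {"gripper":255,"offset":[0,0,0],"angular":[0,0,0]}
  ]
}}

```text
t: 10.4
eef_pos: [0.606, -0.2137, 0.2633]
tool_rot: [-0.0, 0.996, -0.093, -0.002]
contact_force: [0.0, 0.6, 0.9]
gripper_width: 0.001
grasp_force: 0.0
```

Run:
```python
from g import *
i=optics.read_camera('top')[110:220,190:340];j=optics.read_camera('scene')
cv2.imwrite('pics/l.png',np.hstack([cv2.resize(i,(400,300),interpolation=2),cv2.resize(j,(400,300))]))
print(bot.get_obs()['contact_force'],bot.get_obs()['eef_pos'])
```

```text
[0.20191778 0.42879933 0.9294938 ] [ 0.6061085  -0.21368167  0.26303188]
```

View pics/l.png

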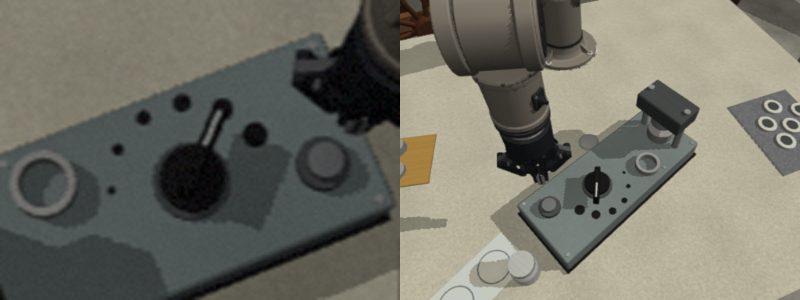

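The pointer is still on the fifth disc at (222,107) and the button is back up. The ring, jar and badge are where they were, and the tool is clear of everything.

```bash
python3 -c "
from station import bot
print(bot.hand_in())"
```

```text
the job is handed in; nothing more can be done
None
```

I pushed the selector click by click from the first to the fifth position, then pressed the start button fully down and let it come back up; the job was handed in at about 10.5 s, with the ring, jar and badge untouched.

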